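# Set the shelf dehumidifier running for the night

## Task

Set the small dehumidifier running for the night. First take the glass ramekin off its air outlet and set it down gently, upright and wholly on the wooden trivet; then, with the red power switch locked down, press the blue mode key fully and after it the green timer key, one at a time. Leave the red power switch locked down (on) and the yellow night-light switch up (off) - either may be on or off at first and each full push changes it over, so feel how high its cap stands - and leave the other things where they are.

Things in the scene. Friction and masses are not known exactly. Their poses are not given: they have to be found in the camera images.
- dehumidifier: white dehumidifier, fixed; 150 mm deep (its x, pointing away from its front), 210 mm wide (y), 240 mm high. Origin: centre of its underside. On the flat top, 42 mm in front of the centre, is a row of four round caps, 20 mm across, 48 mm apart: red, yellow, blue, green from +y to -y. Behind them is the slatted air outlet, 66 x 176 mm, centred 31 mm behind the centre
- power_switch: push-lock power switch (red cap). Origin: on the cap's axis level with the machine's top, z up; fixed, it does not show the state. Cap top: 11 mm above it when up (off), 6 mm when locked down (on), 2.5 mm at the bottom of a push. It changes over in the last 1 mm: push right down (force stop 10 to 12 N), let go, and it comes to the other height. A touch under 3 N does not move it
- light_switch: push-lock night-light switch (yellow cap), 48 mm from the power switch and the same in sizes and action. Spring force of both: 3.5 N up, 6 N locked, 8 N at the bottom. Origin: on the cap's axis level with the machine's top, fixed. Cap top 11 mm above it: up (off); 6 mm: locked down (on)
- mode_key_top (a point): centre of the top face of the blue mode key, a plain spring key that stands 7 mm above the machine's top at rest; pressed straight down
- mode_key (a joint): travel of the blue mode key (m): 0 at rest, 0.004 fully pressed (about 4 N); a press counts beyond 0.003; springs back when let go
- timer_key_top (a point): centre of the top face of the green timer key, at the -y end of the row; same kind as the mode key
- timer_key (a joint): travel of the green timer key (m): 0 at rest, 0.004 fully pressed (about 4 N); a press counts beyond 0.003; springs back when let go
- ramekin_center (a point): round glass ramekin, 66 mm across outside, 42 mm high, 4 mm wall, about 0.14 kg, open side up, standing on the dehumidifier's air outlet. Point: its centre, half-way up (21 mm above its underside); z up
- ramekin: the same ramekin; origin: centre of its underside
- trivet_top (a point): slatted wooden trivet, 130 x 130 mm, 14 mm thick, lying loose on the shelf. Point: centre of its top face; x and y along its edges, z up
- canister_mid (a point): bystander: stainless canister with a screw-top lid, 90 mm across, 125 mm high, upright and loose near the trivet. Point: its axis, 64 mm above its underside
- jar_mid (a point): bystander: small sauce jar, amber with a red cap, 60 mm across, 95 mm high, upright and loose near the trivet. Point: its centre, half-way up
- clip_mid (a point): bystander: yellow plastic spring clip, 72 x 24 x 18 mm, loose, on the shelf in front of the machine. Point: its centre
- drawers: bystander: small white plastic drawer unit, fixed, 150 mm deep, 170 mm wide, 190 mm high; two drawers one above the other that open to its -x with knobs standing out 35 mm. Origin: centre of its underside
- drawers_drawer0 (a joint): opening of the upper drawer (m), 0 shut; starts up to 0.03 ajar
- drawers_drawer1 (a joint): opening of the lower drawer (m), 0 shut; starts up to 0.015 ajar
- drawers_drawer0_handle (a point): knob of the upper drawer
- drawers_drawer1_handle (a point): knob of the lower drawer
Things that resemble listed ones, but are neither listed nor needed, are in the scene too. What is shaped like the part that bears trivet_top but purple is not meant.

How it is judged:
On the way, in this order (a step that is already met when the one before it is completed fails the run):
1. the ramekin stands upright on the trivet, let go (horizontal distance between ramekin_center and trivet_top below 0.033 m and z of ramekin_center in the frame of trivet_top between 0.016 and 0.027 m and angle between ramekin_center's own z axis and vertical below 0.1 rad and contact force between the fingers and ramekin below 0.1 N), for 0.2 s.
2. the mode key is pressed with the power on (value of joint mode_key above 0.003 m and contact force between power_switch and anything else above 1 N), for 0.05 s.
3. the timer key is pressed after it with the power on (value of joint timer_key above 0.003 m and contact force between power_switch and anything else above 1 N), for 0.05 s.
At the end, for the whole second after the job is handed in: Red power switch locked down, yellow night-light switch up, both keys sprung back; ramekin at rest and upright (within 0.1 rad) on the trivet, its centre within 33 mm of the trivet's; canister, jar, clip, drawers and trivet within 25 mm of where they were (all of step 1 and contact force between power_switch and anything else above 1 N and contact force between light_switch and anything else below 0.5 N and value of joint each of mode_key, timer_key below 0.0015 m and linear speed of ramekin below 0.02 m/s and distance of each of canister_mid, jar_mid, clip_mid, drawers_drawer0_handle, drawers_drawer1_handle, trivet_top from where it was at the start of the episode below 0.025 m); the robot touches nothing.
It fails at once if the canister, jar, clip, a drawer or the trivet is shifted by 25 mm, or the canister or jar tipped (distance of any of canister_mid, jar_mid, clip_mid, drawers_drawer0_handle, drawers_drawer1_handle, trivet_top from where it was at the start of the episode above 0.025 m or angle between any of canister_mid, jar_mid's own z axis and vertical above 0.3 rad).
It fails at once if both keys are pressed at the same time (value of joint each of mode_key, timer_key above 0.002 m).
It fails at once if the ramekin is tipped (angle between ramekin_center's own z axis and vertical above 0.6 rad).
It fails at once if the glass ramekin is dropped onto the trivet (it falls more than about 13 mm) or rammed down (linear speed of ramekin above 0.5 m/s and z of ramekin_center in the frame of trivet_top below 0.045 m and horizontal distance between ramekin_center and trivet_top below 0.09 m).
It also fails if it takes over 58 s, if anything falls off the work surface, if the arm or the gripper's body presses on something with over 40 N, if the wrist force passes 120 N, or if a joint passes its speed limit or range.

## Robot

A 7-joint arm with a two-finger parallel gripper is mounted at the origin on the work surface. World frame = base frame: x ahead of the robot, y to its left, z up, the work surface at z = 0. Lengths are in m, angles in rad, forces in N, time in s.
With the tool pointing down it reaches from about 0.425 to 0.95 m from the base axis. Payload 4.7 kg.
Tool frame: the origin (TCP) lies on the centre line of the jaws, within the pads' length; the fingertips stand robot.nose_length ahead of it and the grasp point (between the pads) lies 8 mm behind it (robot.nose_length is the distance from the TCP to the fingertips, in m); z points along the fingers, y is the line along which they close (so a half turn about z gives the same grasp; the last joint's range is limited). The gripper opens to 85 mm and grips with 20 to 120 N. Pads are 22 mm wide; open, the fingers measure 114 mm over their backs; the gripper's body (76 mm by 85 mm) begins 54 mm behind the grasp point. The pads swing forward as they close: fully open they stand 13 mm farther back than shut.
Start: joints at [-1.23, 0.469, -0.049, 1.532, 0.024, 1.141, -0.082], TCP at [0.244, 0.629, 0.242] pointing down, gripper open.
Joint ranges: [-2.59, 2.59], [-0.33, 1.99], [-1.39, 1.29], [0.1, 2.45], [-1.04, 4.18], [0.21, 1.99], [-2.66, 2.66]. Speed limits (rad/s): [2.57, 2.57, 3.14, 3.14, 3.14, 3.14, 3.14].

## Interface

Orientations are given as [roll, pitch, yaw] about the fixed x, y, z axes, in that order (R = Rz(yaw) Ry(pitch) Rx(roll)).
In Python, from plant import robot gives the robot as it stands. Calls block until the motion is done:
- robot.goto(position, orientation): joint-space move of the TCP to a pose.
- robot.move_straight(position, vel=0.15, attitude=None, contact_N=None): straight line of the TCP; attitude=None keeps the orientation; vel is the mean speed in m/s. With contact_N (N) it stops when the force on the tool has changed by that much, and returns True; else False.
- robot.move_joints(angles): joint-space move.
- robot.grip(opening, strength=None): opening from 0.0 (shut) to 1.0 (fully open); strength is the grip in N (None keeps the last); returns when the fingers have stopped.
- robot.sleep(seconds).
- robot.inverse_kinematics(position, orientation): joint angles nearest the present ones, or None.
- robot.sense(): the state.
- robot.grab_frame(name): name is "scene" or "top" or "wrist"; returns a dict with "image" (400x640x3 uint8, red, green, blue), "range_z" (400x640 float32, m along the optical axis (not along the pixel's ray), 0 where there is no reading), "fx", "fy", "cx", "cy" (pixels), "dist_coeffs" ([k1, k2, p1, p2, k3] as OpenCV has them; the pictures are not rectified), "R" (3x3) and "t" (3): a world point X has camera coordinates R X + t. Camera axes: x right, y down, z forward; pixel columns grow to the right and rows downward; lengths in m; the calibration is good to about 2 mm. A picture is of the moment at which its call begins.
A pose or a line that the arm cannot do raises robot.IKError and nothing moves.
- robot.close_job(): hands the job in; it is judged then, once.
The state is a dict: "t": time; "joint_pos": joint angles; "joint_velocities": joint speeds; "effort": joint torques, N m; "tcp_pos": TCP position; "tcp_rot": TCP orientation; "wrist_force": force on the tool from outside, world axes, zero at the start; "torque": the same for the moment, N m; "opening": opening from 0.0 (shut) to 1.0 (fully open); "gripper_force": force on a finger pad.
Only numpy, scipy, OpenCV 4.12 (cv2) and the standard library are available. Lean on these libraries where they do the work, as an engineer would, in place of code of your own. Each camera call takes 0.05 s, during which the arm holds its last target. There are 200 camera calls.

## Working session

There is one attempt and no reset: what is moved stays moved. The work goes in short steps, each a Python script; the robot and the scene stay as the last script left them, time stands still between calls to the robot, and variables do not carry over. Pictures are saved under pics/ and viewed, at most 10 in all, crops included, and the job is handed in when it is done.

```bash
mkdir -p pics; ls; python3 - <<'E'
from plant import robot
import cv2,pickle,numpy as np
F={}
for n in("scene","top"):
    f=robot.grab_frame(n);F[n]=f
    cv2.imwrite(f"pics/{n}0.png",f["image"][:,:,::-1])
    print(n,f["fx"],f["fy"],f["cx"],f["cy"],f["dist_coeffs"],np.round(-f["R"].T@f["t"],3),np.round(f["R"],2).tolist(),(f["range_z"]>0).mean())
pickle.dump(F,open("F0.pkl","wb"))
print(robot.nose_length,robot.sense())
E
```

```text
pics
scene 448.70245788972255 448.70245788972255 311.3490488009167 198.57118098892573 [-0.07336856  0.          0.          0.          0.        ] [1.019 0.68  1.393] [[-0.7, 0.72, -0.0], [0.62, 0.61, -0.5], [-0.36, -0.35, -0.87]] 0.996109375
top 365.6570931390035 365.6570931390035 317.5479865407096 194.54117275551306 [-0.05154858  0.          0.          0.          0.        ] [0.38  0.189 1.528] [[-0.0, -1.0, 0.01], [-0.99, -0.0, -0.11], [0.11, -0.01, -0.99]] 0.99615625
0.011 {'t': 0.1, 'joint_pos': array([-1.22988465,  0.46941365, -0.04859991,  1.53358803,  0.02410474,
        1.14101177, -0.08228966]), 'joint_velocities': array([-0.00093617, -0.00136481, -0.00043969, -0.00041482, -0.00062671,
       -0.00060227,  0.00062662]), 'effort': array([ 2.85754631e-04, -5.11514819e+01, -4.70430579e-02, -2.38390142e+01,
        1.08032787e-02,  4.36993272e-03, -5.89796926e-06]), 'tcp_pos': array([0.24377097, 0.62889161, 0.24132499]), 'tcp_rot': array([-3.13975887e+00,  6.67372416e-05,  2.77182710e+00]), 'wrist_force': array([ 0.67791028,  0.05932257, -0.29058149]), 'torque': array([-0.04220316,  0.01539985, -0.02738852]), 'gripper_force': 0.0, 'opening': 1.0000954460106346}
```

View pics/scene0.png

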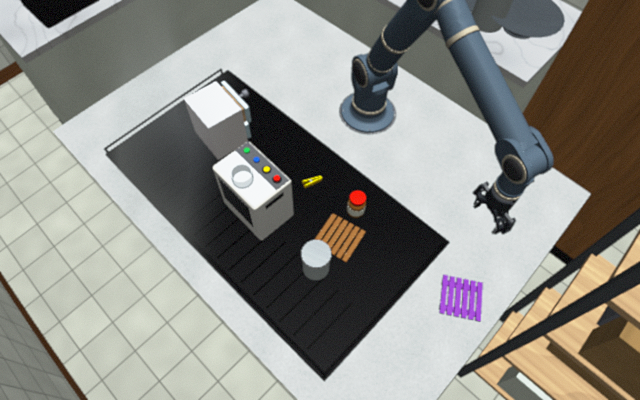

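View pics/top0.png

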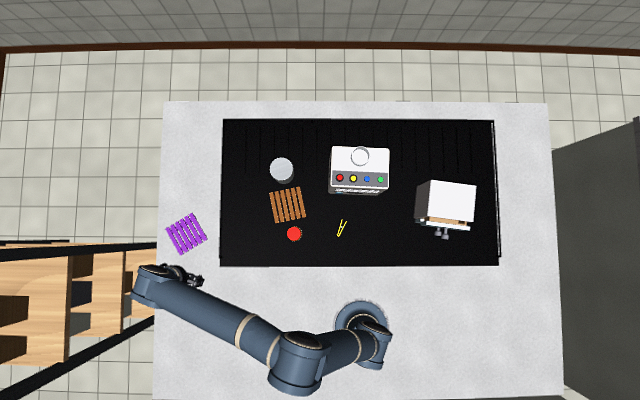

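The scene view shows the ramekin on the machine at (243,176) and the wooden trivet at (342,237). The canister is at (316,260), the jar at (357,203), the clip at (313,181) and the drawers at (220,115). In the top view the ramekin is at (360,157), the caps are at (340..380,178), the trivet at (287,205), the canister at (281,169) and the jar at (294,233). Look-alikes for the trivet: brown at scene (342,237) and purple at scene (461,297); brown is the one wanted. There is only one ramekin candidate, though the canister lid at (316,248) is also a pale disc. Next I measure.

```bash
cat > h.py <<'E'
import cv2,numpy as np
def ray(f,uv):
    K=np.array([[f["fx"],0,f["cx"]],[0,f["fy"],f["cy"]],[0,0,1]])
    p=cv2.undistortPoints(np.float64(uv).reshape(-1,1,2),K,np.array(f["dist_coeffs"]))[:,0]
    d=np.c_[p,np.ones(len(p))]@f["R"]; return -f["R"].T@f["t"],d
def onz(f,uv,z):
    c,d=ray(f,uv); return c+d*((z-c[2])/d[:,2])[:,None]
def cloud(f):
    v,u=np.mgrid[:400,:640]; c,d=ray(f,np.c_[u.ravel(),v.ravel()])
    return (c+d*f["range_z"].reshape(-1,1)).reshape(400,640,3)
def hsv(f): return cv2.cvtColor(f["image"],cv2.COLOR_RGB2HSV)
def mask(f,h0,h1,s=110,v=60):
    return cv2.inRange(hsv(f),(h0,s,v),(h1,255,255))
def blobs(m,amin=15):
    n,l,st,c=cv2.connectedComponentsWithStats(m); return [(st[i,4],c[i],l==i) for i in range(1,n) if st[i,4]>=amin]
E
python3 - <<'E'
import pickle;from h import *
F=pickle.load(open("F0.pkl","rb"))
for n,f in F.items():
    P=cloud(f)
    for nm,a,b in(("red",0,4),("brown",8,18),("yellow",24,33),("green",45,75),("blue",100,120),("purple",130,150)):
        for A,c,m in blobs(mask(f,a,b)):
            q=np.median(P[m],0)
            if 0<q[0]<1.1 and abs(q[1])<.8: print(n,nm,A,c.round(1),q.round(3))
f=F["top"];P=cloud(f)
for nm,(u,v) in dict(mat=(250,230),mtop=(340,155),ram=(360,157),can=(281,169),drw=(455,195),shelf=(230,300)).items():
    print(nm,P[v,u].round(3))
z=P[...,2]
# machine-top outline
m=((np.abs(z-.245)<.02)&(P[...,0]>.3)&(P[...,1]>-.1)&(P[...,1]<.3)).astype(np.uint8)*255
for A,c,k in blobs(m,500):
    r=cv2.minAreaRect(np.argwhere(k)[:,::-1].astype(np.float32)); print(A,r,onz(f,cv2.boxPoints(r),np.median(z[k])).round(3), np.median(z[k]))
g=cv2.imread("pics/top0.png")[110:270,200:520]
cv2.imwrite("pics/crop.png",cv2.resize(g,None,fx=2.5,fy=2.5,interpolation=cv2.INTER_CUBIC))
print(np.round(z[145:172:3,340:382:3],3))
E
```

```text
scene red 37 [276.4 178. ] [0.577 0.103 0.26 ]
scene red 215 [357.5 197.1] [0.379 0.27  0.105]
scene brown 84 [356.2 205.9] [0.399 0.285 0.079]
scene brown 1337 [340.6 236.2] [0.494 0.307 0.023]
scene yellow 43 [266.3 168.9] [0.574 0.055 0.256]
scene yellow 140 [311.5 180.3] [0.405 0.082 0.023]
scene green 31 [246.4 149.7] [ 0.569 -0.042  0.257]
scene blue 34 [256.  159.3] [0.573 0.007 0.256]
scene purple 1161 [461.  297.8] [0.382 0.723 0.012]
top red 28 [339.5 177. ] [0.577 0.1   0.261]
top red 147 [293.4 233.3] [0.382 0.271 0.106]
top brown 840 [287.  204.5] [0.497 0.301 0.024]
top yellow 27 [352.7 178. ] [0.574 0.053 0.257]
top yellow 54 [340.7 227.6] [0.402 0.081 0.029]
top green 23 [380.2 179. ] [ 0.57  -0.043  0.258]
top blue 28 [366.5 178.2] [0.574 0.005 0.257]
top purple 771 [185.9 233.6] [0.377 0.719 0.012]
mat [0.394 0.453 0.018]
mtop [0.657 0.097 0.252]
ram [0.648 0.027 0.259]
can [0.627 0.317 0.135]
drw [ 0.52  -0.332  0.197]
shelf [0.109 0.533 0.004]
2166 ((359.20306396484375, 167.53196716308594), (59.30240249633789, 42.09290313720703), 2.602562189102173) [[ 0.542  0.138
[... 201 characters left out ...]
  0.255 0.251 0.252 0.295 0.273 0.269 0.284 0.291 0.254 0.247
  0.254 0.247]
 [0.247 0.252 0.252 0.249 0.297 0.255 0.253 0.257 0.255 0.277 0.256 0.251
  0.252 0.255]
 [0.25  0.253 0.253 0.25  0.296 1.528 0.256 0.253 0.256 0.258 0.289 0.247
  0.254 0.252]
 [0.253 0.247 0.243 0.252 0.291 0.255 0.256 0.259 0.253 0.255 0.254 0.253
  0.257 0.251]
 [0.252 0.252 0.249 0.249 0.279 0.261 0.259 0.254 0.257 0.273 0.253 0.246
  0.251 0.25 ]
 [0.251 0.251 0.25  0.253 0.251 0.29  0.291 0.295 0.294 0.254 0.255 0.252
  0.251 0.247]
 [0.251 0.247 0.252 0.243 0.253 0.251 0.251 0.248 0.255 0.253 0.249 0.251
  0.254 0.252]
 [0.252 0.256 0.249 0.248 0.256 0.255 0.249 0.25  0.251 0.249 0.249 0.251
  0.248 0.255]]
```

View pics/crop.png

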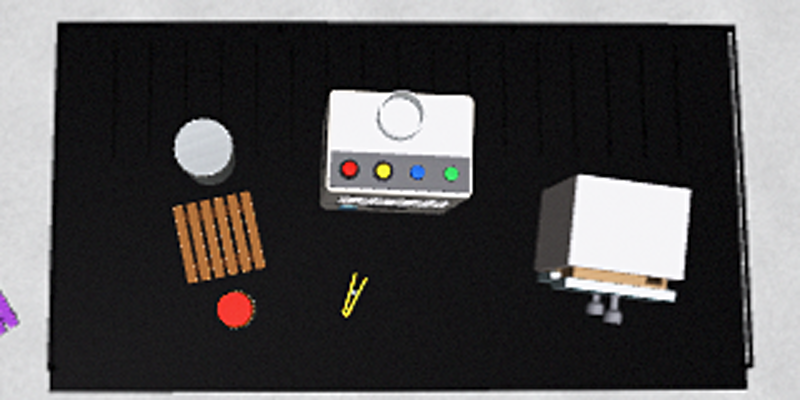

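The crop confirms the choice: one glass ramekin at (400,117) behind the caps at (349..451,170), and the brown trivet at (219,237). Next I refine the positions from both views and move above the ramekin.

```bash
python3 - <<'E'
import pickle,json;from h import *
from plant import robot
F=pickle.load(open("F0.pkl","rb")); R={}
caps=[("red",0,4,.259),("yellow",24,33,.258),("blue",100,120,.257),("green",45,75,.257)]
for n,f in F.items():
    P=cloud(f)
    for nm,a,b,z in caps:
        for A,c,m in blobs(mask(f,a,b)):
            if abs(np.median(P[m],0)[2]-.258)<.02: R.setdefault(nm,[]).append(onz(f,[c],z)[0,:2])
    m=max(blobs(mask(f,8,18)),key=lambda b:b[0])[2]
    r=cv2.minAreaRect(np.argwhere(m)[:,::-1].astype(np.float32))
    q=onz(f,np.argwhere(m)[:,::-1],.024)[:,:2].astype(np.float32); r=cv2.minAreaRect(q); print(n,"trivet",r)
    R.setdefault("trivet",[]).append(r[0])
    k=(P[...,2]>.275)&(P[...,2]<.305)&(abs(P[...,0]-.645)<.06)&(abs(P[...,1]-.03)<.07)
    q=P[k][:,:2].astype(np.float32); c,rad=cv2.minEnclosingCircle(q)
    A=np.c_[2*q,np.ones(len(q))]; s=np.linalg.lstsq(A,(q**2).sum(1),rcond=None)[0]
    print(n,"ram",k.sum(),c,rad,s[:2],np.sqrt(s[2]+s[0]**2+s[1]**2)); R.setdefault("ram",[]).append(s[:2])
for k in R: print(k,np.round(R[k],4).tolist()); R[k]=np.mean(R[k],0).tolist()
json.dump(R,open("R.json","w"))
x,y=R["ram"]
robot.move_straight([.3,.6,.42],vel=.3)
robot.goto([x,y,.40],[np.pi,0,np.pi-.05])
s=robot.sense();print(s["t"],s["tcp_pos"],s["tcp_rot"],s["joint_pos"].round(2))
f=robot.grab_frame("wrist");cv2.imwrite("pics/w1.png",f["image"][:,:,::-1]);pickle.dump(f,open("W1.pkl","wb"))
E
```

```text
scene trivet ((-0.7236902713775635, 0.5992415547370911), (1.5968444347381592, 0.4735924005508423), 22.257001876831055)
scene ram 205 (0.6505381464958191, 0.02984461933374405) 0.034937676042318344 [0.64943725 0.03117171] 0.03104688499323081
top trivet ((0.49967584013938904, 0.30104953050613403), (0.13084551692008972, 0.13126112520694733), 11.470715522766113)
top ram 107 (0.648503303527832, 0.02928617224097252) 0.033891741186380386 [0.64860466 0.02989476] 0.030799102881138154
red [[0.5766, 0.1024], [0.5769, 0.1002]]
yellow [[0.5751, 0.056], [0.5736, 0.0537]]
blue [[0.5727, 0.0067], [0.573, 0.005]]
green [[0.5694, -0.0416], [0.5703, -0.0433]]
trivet [[-0.7237, 0.5992], [0.4997, 0.301]]
ram [[0.6494, 0.0312], [0.6486, 0.0299]]
3.25 [0.64902726 0.03203139 0.39985051] [ 3.14102281e+00 -2.64679208e-04  3.09373947e+00] [-0.39  0.35  0.4   1.39 -0.14  1.43  1.53]
```

View pics/w1.png

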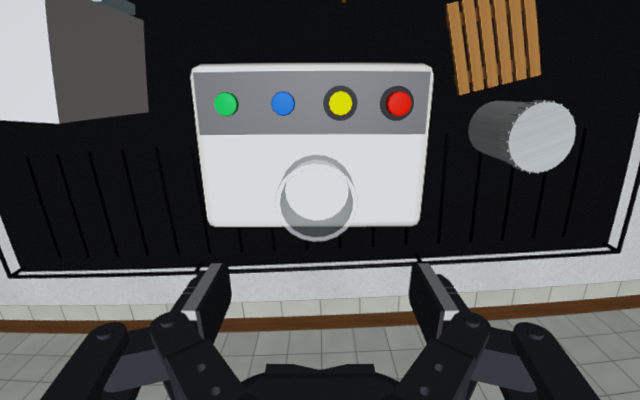

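The wrist view shows the ramekin at (316,198), centred between the jaws, and the caps green to red at (225..400,103). Next I grasp and lift it.

```bash
python3 - <<'E'
import pickle,json;from h import *
from plant import robot
R=json.load(open("R.json"));F=pickle.load(open("F0.pkl","rb"))
t2=onz(F["scene"],[[340.6,236.2]],.024)[0,:2]; print(t2)
R["trivet"]=((np.array([.4997,.301])+t2)/2).tolist(); json.dump(R,open("R.json","w"))
x,y=R["ram"]
print(robot.move_straight([x,y,.272],vel=.12,contact_N=5))
robot.grip(0.0,25)
s=robot.sense();print(s["t"],s["tcp_pos"],s["opening"],s["gripper_force"],s["wrist_force"])
robot.move_straight([x,y,.36],vel=.1)
s=robot.sense();print(s["t"],s["tcp_pos"],s["opening"],s["gripper_force"],s["wrist_force"])
f=robot.grab_frame("wrist");cv2.imwrite("pics/w2.png",f["image"][:,:,::-1])
E
```

```text
[0.49380047 0.30481471]
False
4.8333 [0.64956949 0.0304319  0.27325616] 0.7761483972882578 28.499940130859613 [-1.40760384 -0.67456145  5.36846925]
5.8667 [0.64861124 0.03061413 0.3590334 ] 0.779952914562871 28.186179231852293 [ 0.00721441 -0.49922144 -1.7956405 ]
```

View pics/w2.png

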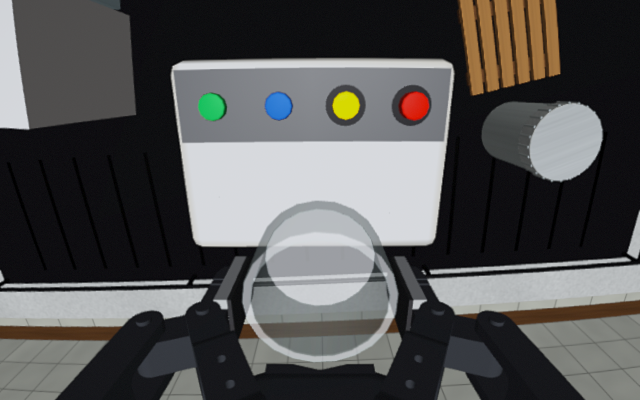

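The ramekin is held upright between the pads at (320,265). Next I carry it to the trivet and set it down.

```bash
python3 - <<'E'
import json;from h import *
from plant import robot
R=json.load(open("R.json"));x,y=R["trivet"]
robot.move_straight([x,y,.36],vel=.2)
robot.move_straight([x,y,.075],vel=.15)
robot.sleep(.2);s=robot.sense();print(s["t"],s["tcp_pos"],s["wrist_force"])
print(robot.move_straight([x,y,.040],vel=.025,contact_N=3))
s=robot.sense();print(s["t"],s["tcp_pos"],s["wrist_force"],s["opening"])
robot.grip(1.0);robot.sleep(.2)
robot.move_straight([x,y,.30],vel=.2)
s=robot.sense();print(s["t"],s["wrist_force"])
robot.grip(0.0)
robot.move_straight([.5,.15,.36],vel=.3)
f=robot.grab_frame("top");cv2.imwrite("pics/t2.png",cv2.resize(f["image"][110:270,200:420,::-1],None,fx=3,fy=3))
P=cloud(f);k=(P[...,2]>.045)&(P[...,2]<.08)&(np.hypot(P[...,0]-x,P[...,1]-y)<.06)
c,r=cv2.minEnclosingCircle(P[k][:,:2].astype(np.float32));print(c,r,x,y,robot.sense()["t"])
E
```

```text
9.875 [0.49693921 0.30305686 0.07540958] [-0.32602329  0.02440375 -1.32026124]
True
10.9 [0.49660266 0.30282286 0.04725333] [-1.0710489  -0.97703015  5.49736673] 0.7794371504459973
12.85 [ 0.23419633  0.52185676 -0.87086165]
(0.49654287099838257, 0.30317819118499756) 0.033389560878276825 0.4967502373546022 0.30290735618661335 14.3667
```

View pics/t2.png

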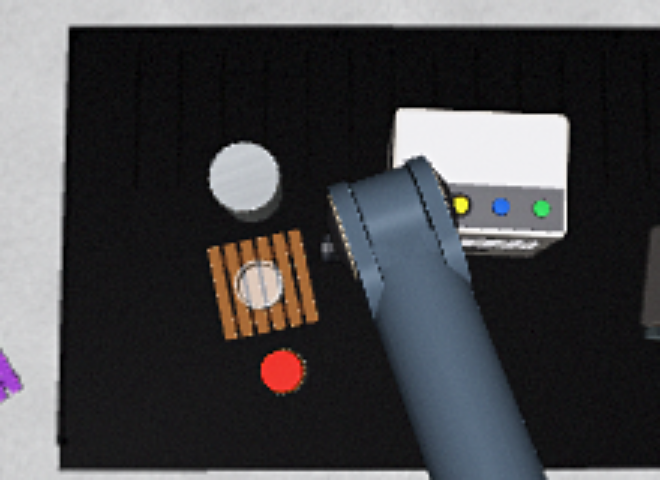

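The ramekin stands at about (258,286), centred on the trivet, and its neighbours are unmoved. Next I feel the machine's top and the two switch caps.

```bash
cat > p.py <<'E'
from plant import robot
import json,numpy as np
R=json.load(open("R.json"))
def touch(x,y,N,zs=.285,zlow=.245,v=.015):
    robot.move_straight([x,y,zs],vel=.12)
    robot.sleep(.15); f0=robot.sense()["wrist_force"][2]
    hit=robot.move_straight([x,y,zlow],vel=v,contact_N=N)
    s=robot.sense(); print(hit,"tip z %.4f dF %.1f t %.1f"%(s["tcp_pos"][2]-robot.nose_length,s["wrist_force"][2]-f0,s["t"]))
    robot.move_straight([x,y,zs],vel=.08)
    return s["tcp_pos"][2]
E
python3 - <<'E'
from p import *
robot.goto([.575,.08,.30],[np.pi,0,np.pi-.05])
touch(.603,.029,2,zs=.275)
touch(*R["red"],2,zs=.28)
touch(*R["yellow"],2,zs=.28)
E
```

```text
True tip z 0.2522 dF 3.6 t 16.7
True tip z 0.2627 dF 2.3 t 18.8
True tip z 0.2579 dF 5.5 t 20.8
```

The red cap stands 10.5 mm high, so it is off; the yellow stands 5.7 mm, so it is on. Both need one full push.

```bash
python3 - <<'E'
from p import *
touch(*R["yellow"],10.5,zs=.272,v=.02)
touch(*R["red"],10.5,zs=.272,v=.02)
touch(*R["red"],2,zs=.27)
touch(*R["yellow"],2,zs=.27)
E
```

```text
True tip z 0.2551 dF 6.7 t 22.1
True tip z 0.2522 dF 0.6 t 23.7
True tip z 0.2581 dF 4.1 t 24.9
True tip z 0.2582 dF 3.6 t 26.1
```

Red is now locked down. Yellow still stands at 6 mm, because its push stopped about 0.5 mm short. I push it again with a little more force.

```bash
python3 - <<'E'
from p import *
touch(*R["yellow"],12,zs=.268,v=.02)
touch(*R["yellow"],2,zs=.272)
E
```

```text
True tip z 0.2524 dF 2.5 t 27.4
True tip z 0.2594 dF 5.8 t 28.4
```

The yellow reading of 7 mm at 5.8 N is ambiguous, so I feel again more slowly.

```bash
python3 - <<'E'
from p import *
touch(*R["yellow"],1.5,zs=.268,v=.006)
touch(*R["red"],1.5,zs=.268,v=.006)
E
```

```text
True tip z 0.2553 dF -0.1 t 30.2
True tip z 0.2571 dF 1.2 t 32.2
```

That reading makes no sense. I step down on yellow in 1 mm steps and log height and force.

```bash
python3 - <<'E'
from p import *
x,y=R["yellow"]
robot.move_straight([x,y,.281],vel=.1);robot.sleep(.3)
for z in np.r_[.270,np.arange(.265,.2555,-.0015)]:
    robot.move_straight([x,y,z+.011],vel=.05);robot.sleep(.12)
    s=robot.sense();F=s["wrist_force"];print("%.4f %.4f"%(z,s["tcp_pos"][2]-.011),F.round(1),"%.1f"%s["t"],s["opening"].__round__(3))
    if F[2]>3.5: break
robot.move_straight([x,y,.281],vel=.1);robot.sleep(.1);print(robot.sense()["wrist_force"].round(1),robot.sense()["t"])
E
```

```text
0.2700 0.2700 [0.6 0.1 0.1] 33.7 0.005
0.2650 0.2650 [-0.7 -0.1 -0.6] 34.1 -0.002
0.2635 0.2635 [-0.3  0.9 -0.3] 34.5 -0.003
0.2620 0.2624 [-1.1 -0.2  3.7] 34.8 0.003
[-0.  -0.6 -0.9] 35.1917
```

Yellow is up: contact comes at about 11 mm. My `zs` values were TCP heights, so the earlier probes started too low, already pressing on the caps. I re-check red from a proper height the same way.

```bash
python3 - <<'E'
from p import *
x,y=R["red"]
robot.move_straight([x,y,.281],vel=.1);robot.sleep(.2)
for z in np.r_[.265,np.arange(.2635,.2545,-.0015)]:
    robot.move_straight([x,y,z+.011],vel=.05);robot.sleep(.12)
    s=robot.sense();F=s["wrist_force"];print("%.4f %.4f"%(z,s["tcp_pos"][2]-.011),F.round(1),"%.1f"%s["t"])
    if F[2]>2.2: break
robot.move_straight([x,y,.281],vel=.1)
E
```

```text
0.2650 0.2649 [0.4 1.  0.9] 36.4
0.2635 0.2635 [0.1 0.  0.5] 36.7
0.2620 0.2620 [ 0.1  0.4 -0.4] 37.1
0.2605 0.2605 [-1.1 -0.9 -0.5] 37.5
0.2590 0.2590 [-0.4 -0.2  0.3] 37.8
0.2575 0.2582 [-1.4  0.6  5.3] 38.2
```

Red is locked on and yellow is up. Next come the blue key and then the green key.

```bash
python3 - <<'E'
from p import *
for k in("blue","green"):
    x,y=R[k]
    robot.move_straight([x,y,.281],vel=.12);robot.sleep(.1)
    robot.move_straight([x,y,.2575+.011],vel=.05)
    for z in(.2565,.2555,.2545,.2537,.253):
        robot.move_straight([x,y,z+.011],vel=.02);robot.sleep(.12)
        s=robot.sense();F=s["wrist_force"];print(k,"%.4f %.4f"%(z,s["tcp_pos"][2]-.011),F.round(1),"%.1f"%s["t"])
        if F[2]>9: break
    robot.sleep(.15)
    robot.move_straight([x,y,.281],vel=.1)
robot.move_straight([x,y,.36],vel=.2)
f=robot.grab_frame("wrist");import cv2;cv2.imwrite("pics/w3.png",f["image"][:,:,::-1]);print(robot.sense()["t"])
E
```

```text
blue 0.2565 0.2567 [0.7 1.6 3.4] 40.3
blue 0.2555 0.2556 [1.1 2.6 4.1] 40.7
blue 0.2545 0.2552 [-0.8  2.8  7.4] 41.0
blue 0.2537 0.2551 [-1.4  3.3 10.8] 41.4
green 0.2565 0.2567 [0.5 2.  3. ] 43.3
green 0.2555 0.2556 [0.3 3.3 3.6] 43.6
green 0.2545 0.2552 [0.  2.7 7. ] 44.0
green 0.2537 0.2551 [-2.6  2.4 10.6] 44.4
45.4417
```

View pics/w3.png

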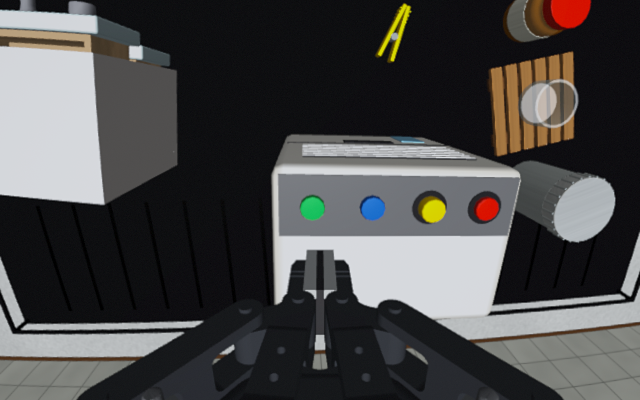

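The keys at (312,208) and (372,208) are sprung back. Yellow at (432,210) stands proud and red at (487,209) sits lower. The ramekin is on the trivet at (545,103), and both keys bottomed at about 10 N.

```bash
python3 -c "
from plant import robot
print(robot.close_job())"
```

```text
the job is handed in; nothing more can be done
None
```

The job is handed in at about 45 s: the ramekin is upright on the trivet, red is locked on, yellow is up (off), and blue then green were each pressed fully, though the interface returned no verdict.

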